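# Pull the red-tagged board for repair

### The job

The board with the red pull strip has failed its test: slide it straight up out of the slotted rack by its top edge and stand it, strip up, all the way down in the pocket of the blue repair cradle, then let go of it. Lower it gently to the bottom of the pocket rather than letting it drop, and leave the boards with the yellow and white strips in their slots.

Things in the scene. Friction and masses are not known exactly. Their poses are not given: they have to be found in the camera images.
- card_red: loose green circuit board, about 90 g, upright in the rack: 110 mm wide, 4 thick, 100 high. Red pull strip on its top edge, 70 long, 10 thick, 86 to 100 mm above the bottom edge: grip here. Parts stand 6 mm off its +y face, 59 to 77 mm up, none in the middle 26 mm of the width. Origin: centre of the bottom edge, 8 mm above the table at first; x along the width, y through the thickness, z up.
- card_yellow: the same board with a yellow strip, to stay in the rack. The rack is fixed aluminium with black slotted sides, open at the top, 62 mm high; its 8 mm wide slots hold 6 mm of a board's two upright edges, so boards come out only straight up, after 55 mm of lift. Origin and axes as the red one.
- card_white: the same board with a white strip, to stay in the rack. The three boards stand face to face in any order, neighbours' middles 66 mm apart along the boards' y, tops 108 mm above the table. Origin and axes as the red one.
- cradle: fixed blue plastic cradle on a 190 x 100 mm foot: one pocket open at the top, 140 mm long (x) and 24 mm wide (y) inside, walls 8 mm, floor 6 mm and rim 61 mm above the table. Origin: on the table under the pocket's middle; x along the pocket, z up. The board goes in with its width along x, either way round; let go, it leans on a wall, up to 20 degrees.
Not all that is in view belongs to the job. What is shaped like the cradle but green or pink is not meant.

How it is judged (in metres and radians):
On the way:
1. the red-strip board is drawn up out of its slot, upright and clear of the rack (height (world z) of card_red above 0.063 m and angle between card_red's own z axis and vertical below 0.5 rad), for 0.1 s.
At the end, for the whole second after the job is handed in: The red-strip board stands in the cradle's pocket, strip up (within 30 degrees of upright), its bottom edge on the pocket's floor (within 12 mm), at rest; the yellow and white boards are within 20 mm of where they started (x of card_red in the frame of cradle between -0.025 and 0.025 m and y of card_red in the frame of cradle between -0.014 and 0.014 m and z of card_red in the frame of cradle below 0.018 m and angle between card_red's own z axis and vertical below 0.52 rad and linear speed of card_red below 0.02 m/s and distance of each of card_yellow, card_white from where it was at the start of the episode below 0.02 m); the robot touches nothing.
It fails at once if a board other than the red-strip one is pulled up or knocked out of place (more than 20 mm) (distance of any of card_yellow, card_white from where it was at the start of the episode above 0.02 m).
It fails at once if the board is dropped into the cradle (falling unheld faster than 0.7 m/s, a drop of about 25 mm) (horizontal distance between card_red and cradle below 0.1 m and linear speed of card_red above 0.7 m/s and contact force between the fingers and card_red below 0.1 N).
It also fails if it takes over 43 s, if anything falls off the work surface, if the arm or the gripper's body presses on something with over 40 N, if the wrist force passes 120 N, or if a joint passes its speed limit or range.

### The arm

A 6-joint arm with a two-finger parallel gripper is mounted at the origin on the work surface. World frame = base frame: x ahead of the robot, y to its left, z up, the work surface at z = 0. Lengths are in mm, angles in rad, forces in N, time in s.
With the tool pointing down it reaches from about 275 to 1000 mm from the base axis. Payload 8.4 kg.
Tool frame: the origin (TCP) lies at the very end of the fingers, on their centre line; the grasp point (between the pads) lies 19 mm behind it; z points along the fingers, y is the direction in which the jaws open and shut (so a half turn about z gives the same grasp; the last joint's range is limited). The gripper opens to 85 mm and grips with 20 to 120 N. Pads are 22 mm wide; open, the fingers measure 114 mm over their backs; the gripper's body (76 mm by 85 mm) begins 54 mm behind the grasp point. The pads swing forward as they close: fully open they stand 13 mm farther back than shut.
Start: joints at [-1.147, 0.353, 1.633, -0, 1.155, -0.002], TCP at [258.155, -569.196, 231.281] pointing down, gripper open.
Joint ranges: [-2.63, 2.63], [-0.92, 2.1], [0.06, 2.66], [-1.3, 4.44], [0, 2.69], [-3.02, 3.02]. Speed limits (rad/s): [2.22, 2.22, 2.79, 3.14, 3.14, 3.14].

### API

Orientations are given as [roll, pitch, yaw] about the fixed x, y, z axes, in that order (R = Rz(yaw) Ry(pitch) Rx(roll)).
In Python, from rig import sense, grab_frame, get_calibration, sign_off, boxes_of, trace gives the robot as it stands.
- The arm moves only by the tool servo_tool, never from a script. Its argument "rows" is a list of rows, each a list of 3 entries, a list of its own where there are three numbers: the finger opening in mm, from 0 to 85.4, then the shift along the tool's x, y, z in mm, then the turn, a rotation vector about the tool's x, y, z in degrees. A call has 1 to 8 rows; each row shifts and turns the commanded pose from where the row before left it, along the tool's axes as they then stand; what a row does not reach is not made up. A row lasts 1/8 s, in which the tool goes at most 62.5 mm and 10.7 degrees, less where a joint would pass 70% of its speed; a pose out of reach is approached as far as the arm can. A call is refused whole if a number of a shift passes 62.5 or a number of a turn 10.7, either way. A call with a gripper value outside its range is refused whole. The fingers move at their own pace and stop on an object; "force" is the grip in N (left out, the last holds). Time passes only in rows, so rows that do not move let the fingers close. It gives the time, the measured TCP pose, the force and the opening at its end, in the units of the state.
- sense(): the state, without advancing time (a new reading comes with each control period).
- grab_frame(name): name is "scene" or "top"; returns the picture (480x640x3 uint8, blue, green, red); there is no depth.
- get_calibration(name): a dict with "intrinsics" (3x3 intrinsics, pixels), "k1" (the pictures are not rectified: a ray, as slopes to the right and down, at radius r is drawn at 1 + k1 r^2 times it, then the intrinsics apply), "world_to_cam" (4x4, takes a point from world to camera coordinates). Camera axes: x right, y down, z forward; pixel columns grow to the right and rows downward; lengths in mm; the calibration is good to about 2 mm. A picture is of the moment at which its call begins. get_calibration takes no time and is no camera call.
- sign_off(): hands the job in, once; it reports no verdict.
Trained networks look in the newest picture that a camera, given by its name, has taken for a name from the list of things; names that differ only in an ending like _2 or _b are one class to them, and where a whole thing is asked for, a point or a joint stands for the part that bears it (a point fixed in the world has none). Each returns a list of dicts, best first, with "conf" (0 to 1); they miss things now and then, are a little off and sometimes report something else, mostly with a low value. They report only what shows in the picture. A call takes as long as a camera call. They do not tell look-alikes from the thing itself.
- boxes_of(camera, thing): "centre" ([x, y, z] in mm, in the coordinates of the camera as it stood for that picture, good to about 4 mm: the middle of the surface that is visible of it).
- trace(camera, thing): "mask" (480x640 bool, what is visible of it).
The state is a dict: "clock": time; "qpos": joint angles; "qvel": joint speeds; "joint_efforts": joint torques, N m; "eef_pos": TCP position; "tcp_rot": TCP orientation; "contact_force": force on the tool from outside, world axes, zero at the start; "wrist_torque": the same for the moment, N m; "opening": opening from 0.0 (shut) to 1.0 (fully open).
Only numpy, scipy, OpenCV 4.12 (cv2) and the standard library are available. Lean on these libraries where they do the work, as an engineer would, in place of code of your own. Each camera call takes 0.05 s, during which the arm holds its last target. There are 200 camera calls.

## Working session

There is one attempt and no reset: what is moved stays moved. The work goes in short steps, Python scripts to look and compute and a tool call to move; the robot and the scene stay as the last step left them, time stands still between calls to the robot, and variables do not carry over. Pictures are saved under pics/ and viewed, about 8 in all and at most 12, crops included, and the job is handed in when it is done.

Besides the shell and the picture viewer there is one more tool, called after "Emit:" by a JSON object that holds its "fn" and its "kwargs", one argument or row to a line. servo_tool: Moves the arm, as the interface text tells. Its arguments: {"type":"object","properties":{"rows":{"type":"array","items":{"type":"array"}},"force":{"type":"number"}},"required":["rows"]}

```bash
mkdir -p pics
cat > h.py <<'E'
import numpy as np, cv2
from rig import *
def w2p(cam,P):
    c=get_calibration(cam);T=np.array(c["world_to_cam"]);K=np.array(c["intrinsics"])
    p=np.atleast_2d(P)@T[:3,:3].T+T[:3,3];s=p[:,:2]/p[:,2:];s=s*(1+c["k1"]*(s**2).sum(1,keepdims=True))
    return s@K[:2,:2].T+K[:2,2]
def c2w(cam,p):
    T=np.array(get_calibration(cam)["world_to_cam"]);return T[:3,:3].T@(np.array(p)-T[:3,3])
def p2w(cam,uv,z):
    c=get_calibration(cam);T=np.array(c["world_to_cam"]);K=np.array(c["intrinsics"])
    d=cv2.undistortPoints(np.array(uv,float).reshape(-1,1,2),K,np.array([c["k1"],0,0,0,0.]))[:,0]
    d=np.c_[d,np.ones(len(d))]@T[:3,:3];o=-T[:3,:3].T@T[:3,3]
    return o+d*((z-o[2])/d[:,2])[:,None]
E
python3 - <<'E'
from h import *
for c in("scene","top"):
    cv2.imwrite(f"pics/{c}0.png",grab_frame(c))
    T=np.array(get_calibration(c)["world_to_cam"]);print(c,(-T[:3,:3].T@T[:3,3]).round(),get_calibration(c)["k1"])
    for t in("card_red","card_yellow","card_white","cradle"):
        for b in boxes_of(c,t)[:4]:
            w=c2w(c,b["centre"]);print(t,round(b["conf"],2),w.round(),w2p(c,w).round())
s=sense();print(s["clock"],s["eef_pos"],s["tcp_rot"],s["opening"])
E
```

```text
scene [ 744. -569.  603.] -0.06170348767527769
card_red 0.6 [528. 111.  68.] [[421. 216.]]
card_yellow 0.83 [590. 232.  80.] [[477. 187.]]
card_white 0.83 [563. 168.  79.] [[451. 200.]]
cradle 0.88 [ 276. -332.   31.] [[141. 343.]]
cradle 0.83 [318. 160.  30.] [[334. 187.]]
cradle 0.78 [ 507. -208.   31.] [[318. 349.]]
top [351. -11. 878.] -0.0963779947584319
card_red 0.78 [529. 112.  72.] [[252. 154.]]
card_yellow 0.88 [579. 234.  77.] [[180. 123.]]
card_white 0.72 [557. 171.  73.] [[217. 137.]]
cradle 0.94 [ 257. -308.    8.] [[488. 321.]]
cradle 0.71 [ 490. -191.   -0.] [[424. 189.]]
cradle 0.55 [301. 167.   8.] [[222. 289.]]
0.5 [ 258.1518734  -569.15828655  231.22357881] [-3.14146717e+00 -1.24899305e-05  4.25782324e-01] 1.0006025176140498
```

View pics/scene0.png

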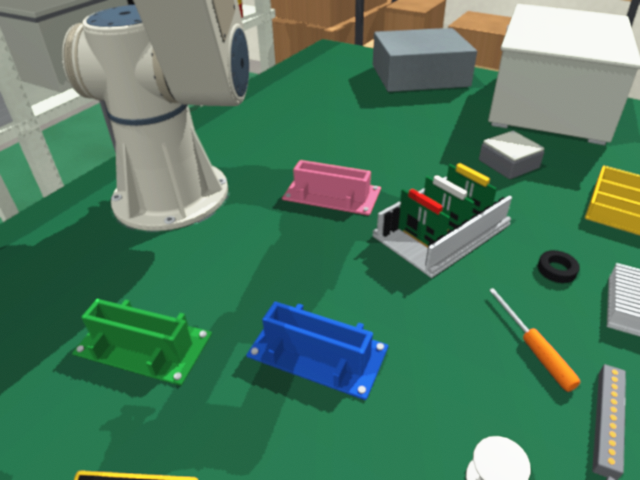

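View pics/top0.png

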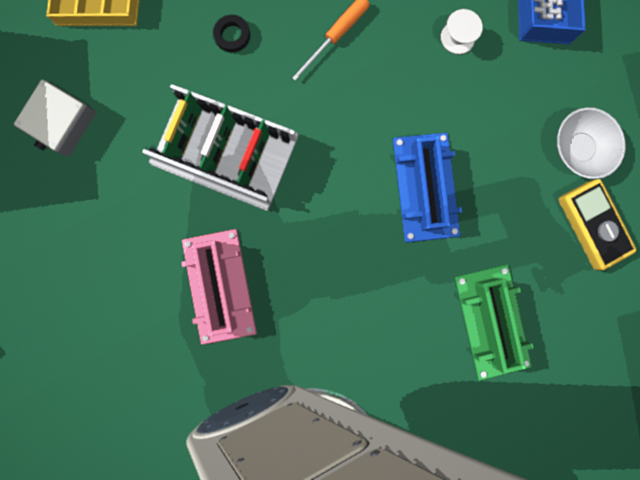

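Scene and top agree. The candidate boards in the top image are red (250,149), white (213,133) and yellow (175,120), and the red one is wanted. The candidate cradles are blue (427,187), green (495,322) and pink (219,287), and the blue one is wanted. Next I measure the strip and the blue pocket.

Run:
```python
from h import *
from scipy.optimize import least_squares
im={c:cv2.imread(f"pics/{c}0.png") for c in("scene","top")}
def blob(m,near):
    n,l,s,c=cv2.connectedComponentsWithStats(m.astype(np.uint8));i=1+np.argmin(np.hypot(*(c[1:]-near).T)+1e3*(s[1:,4]<40));return l==i
def box(cx,cy,a,L,W,z):
    u=np.array([np.cos(a),np.sin(a)]);v=np.array([-u[1],u[0]])
    return np.array([[*(np.array([cx,cy])+i*L/2*u+j*W/2*v),z] for i,j in((1,1),(1,-1),(-1,-1),(-1,1))])
hsv={c:cv2.cvtColor(im[c],cv2.COLOR_BGR2HSV) for c in im}
def redm(c,near):
    h=hsv[c];return blob(((h[...,0]<8)|(h[...,0]>172))&(h[...,1]>150)&(h[...,2]>90),near)
def blum(c,near):
    h=hsv[c];return blob((abs(h[...,0].astype(int)-112)<12)&(h[...,1]>120)&(h[...,2]>30),near)
R={"top":redm("top",(250,149)),"scene":redm("scene",(425,202))}
B={"top":blum("top",(427,187)),"scene":blum("scene",(318,349))}
S=8
def sil(c,polys):  # union of convex hulls, antialiased
    o=np.zeros((480,640),np.uint8)
    for P in polys: cv2.fillConvexPoly(o,cv2.convexHull((w2p(c,P)*16).round().astype(np.int32)),255,cv2.LINE_AA,4)
    return o/255.
from scipy.optimize import minimize
def fit(M,cams,mod,x0):
    f=lambda x:sum(np.abs(sil(c,mod(x[0],x[1],x[2]/100))-M[c]).sum()/M[c].sum() for c in cams)
    r=minimize(f,x0,method="Nelder-Mead",options=dict(initial_simplex=[x0]+[np.add(x0,d) for d in((8,0,0),(0,8,0),(0,0,8))]));return r.x.round(1),round(r.fun,3)
strip=lambda x,y,a:[np.r_[box(x,y,a,70,10,94),box(x,y,a,70,10,108)]]
crad=lambda x,y,a:[np.r_[box(x,y,a,190,100,0),box(x,y,a,190,100,6)],np.r_[box(x,y,a,156,40,0),box(x,y,a,156,40,61)]]
for cams in(["top"],["scene"],["top","scene"]):
    print(cams,"strip",fit(R,cams,strip,[528,112,-40]),"cradle",fit(B,cams,crad,[500,-195,5]),[(R[c].sum(),B[c].sum()) for c in cams])
xs=fit(R,["top","scene"],strip,[528,112,-40])[0];xc=fit(B,["top","scene"],crad,[500,-195,5])[0]
for c in im:
    o=cv2.resize(im[c],None,fx=3,fy=3,interpolation=cv2.INTER_CUBIC)
    for P in(box(xs[0],xs[1],xs[2]/100,70,10,108),box(xs[0],xs[1],xs[2]/100,110,4,8),box(xc[0],xc[1],xc[2]/100,156,40,61),box(xc[0],xc[1],xc[2]/100,140,24,61),box(xc[0],xc[1],xc[2]/100,190,100,0)):
        cv2.polylines(o,[(w2p(c,P)*3+1).round().astype(int)],True,(255,255,0),1)
    im[c]=o
cv2.imwrite("pics/fit.png",np.hstack([im["top"][270:850,700:1400][:, :],])[:580])
cv2.imwrite("pics/fits.png",im["scene"][480:1200,720:1560][:, :800][:600])
```

```text
['top'] strip (array([530.5, 110.4, -32.7]), np.float64(0.434)) cradle (array([ 493.8, -193.5,   12.8]), np.float64(0.13)) [(np.int64(297), np.int64(5462))]
['scene'] strip (array([529.7, 113.7, -43.4]), np.float64(0.263)) cradle (array([ 494.4, -191.7,   12.9]), np.float64(0.062)) [(np.int64(333), np.int64(7947))]
['top', 'scene'] strip (array([530.4, 111.9, -37.3]), np.float64(0.738)) cradle (array([ 494.3, -193.1,   13.2]), np.float64(0.197)) [(np.int64(297), np.int64(5462)), (np.int64(333), np.int64(7947))]
```

View pics/fit.png

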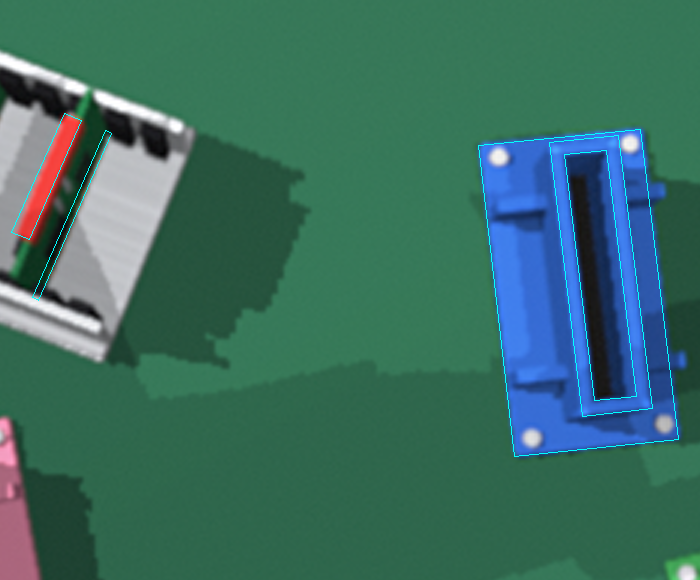

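View pics/fits.png

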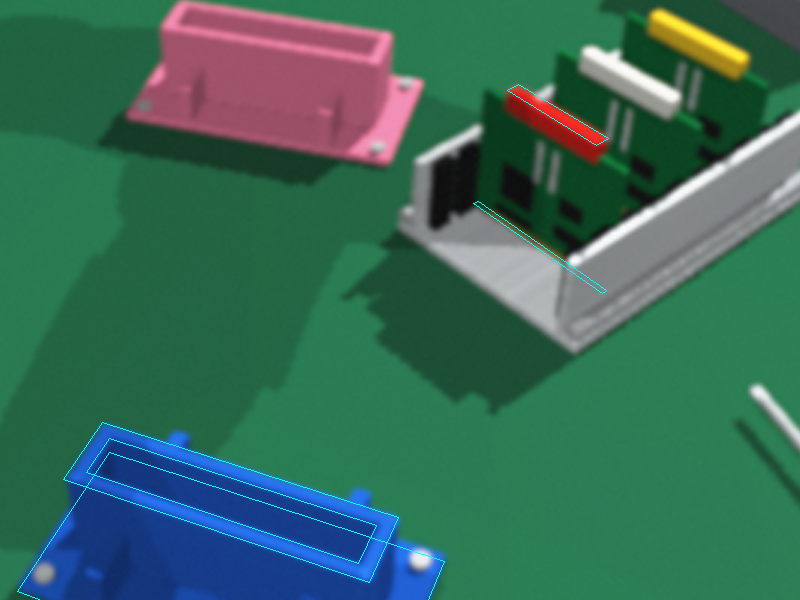

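The overlay puts the strip and the blue pocket where they should be. In the crop, the red strip runs (75,115) to (20,240) and the blue rim matches in both views. The strip yaw is loose, so I'll fit all three strips jointly with their 66 mm pitch.

Run:
```python
from h import *
from scipy.optimize import least_squares
near={"top":[(250,149),(213,133),(175,120)],"scene":[(425,202),(451,187),(473,175)]}
obs={}
for c in near:
    im=cv2.imread(f"pics/{c}0.png");h=cv2.cvtColor(im,cv2.COLOR_BGR2HSV).astype(int)
    ms=[((h[...,0]<8)|(h[...,0]>172))&(h[...,1]>130)&(h[...,2]>70),(h[...,1]<45)&(h[...,2]>190),(abs(h[...,0]-25)<8)&(h[...,1]>130)&(h[...,2]>80)]
    for k,m in enumerate(ms):
        n,l,s,ct=cv2.connectedComponentsWithStats(m.astype(np.uint8))
        i=1+np.argmin(np.hypot(*(ct[1:]-near[c][k]).T)+1e3*(s[1:,4]<60))
        yx=np.argwhere(l==i)[:,::-1].astype(np.float32);w,v=np.linalg.eigh(np.cov(yx.T));obs[c,k]=(yx.mean(0),v[:,1]);print(c,k,s[i],ct[i].round(1),round(4*w[1]**.5))
def off(x,k):
    a=x[2];u=np.array([np.cos(a),np.sin(a),0]);v=np.array([-u[1],u[0],0]);return np.array([x[0],x[1],0])+66*k*v,u
def res(x,cams,ks):
    r=[]
    for c in cams:
        for k in ks:
            p,u=off(x,k);g=np.array([p+s*35*u+np.array([0,0,z])+t*5*np.array([-u[1],u[0],0]) for s in(-1,1) for t in(-1,1) for z in(94,108)])
            # visible silhouette centroid
            m=np.zeros((480*4,640*4),np.uint8);cv2.fillConvexPoly(m,cv2.convexHull((w2p(c,g)*64+32).astype(np.int32)),1,8,4)
            M=cv2.moments(m,True);r+=list((np.array([M['m10'],M['m01']])/M['m00']/4-obs[c,k][0]))
    return np.array(r)
for cams in(["top"],["scene"],["top","scene"]):
    for ks in([0,1,2],):
        r=least_squares(res,[530,112,-.38],args=(cams,ks),diff_step=2e-3,x_scale=[1,1,.01]);print(cams,r.x.round(3),r.fun.round(1))
# red strip end points in top at z=108, line direction
for k in range(3):
    c,d=obs["top",k];P=p2w("top",[c-15*d,c+15*d],108);e=P[1]-P[0];print(k,p2w("top",[c],108).round(1),np.arctan(e[1]/e[0]).round(3))
```

```text
top 0 [239 128  22  43 322] [249.9 149.1] 51
top 1 [201 114  21  41 272] [211. 134.] 50
top 2 [165  99  22  44 332] [175.7 120.4] 51
scene 0 [409 189  34  25 339] [425.2 200.8] 41
scene 1 [434 176  32  18 155] [449.8 184.1] 39
scene 2 [456 163  34  23 361] [472.4 174.1] 41
['top'] [ 5.30451e+02  1.12536e+02 -3.68000e-01] [-0.6  0.5  1.   0.4 -0.5 -0.8]
['scene'] [ 5.27180e+02  1.17313e+02 -3.58000e-01] [-0.3 -1.4 -0.1  1.8  0.2 -0.6]
['top', 'scene'] [ 5.29471e+02  1.13477e+02 -3.64000e-01] [-1.2  1.1  0.3  1.1 -1.2  0.   0.1  0.2  0.5  3.3  1.1  0.8]
0 [[529.  109.7 108. ]] -0.339
1 [[552.3 173.2 108. ]] -0.349
2 [[573.7 231.8 108. ]] -0.329
```

Emit:
{"fn": "servo_tool", "kwargs": {
  "rows": [
    [40, [33, -31.7, 0], [0, 0, 0]],
    [40, [33, -31.7, 0], [0, 0, 0]],
    [40, [33, -31.7, 0], [0, 0, 0]],
    [40, [33, -31.7, 0], [0, 0, 0]],
    [40, [33, -31.7, 0], [0, 0, 0]],
    [40, [33, -31.7, 0], [0, 0, 0]],
    [40, [33, -31.7, 0], [0, 0, 0]],
    [40, [33, -31.7, 0], [0, 0, 0]]
  ],
  "force": 40
}}

```text
clock: 1.5
eef_pos: [394.3, -227.9, 231.6]
tcp_rot: [3.141, -0.0, 0.426]
contact_force: [0.3, -0.6, 0.0]
opening: 0.466
```

Emit:
{"fn": "servo_tool", "kwargs": {
  "rows": [
    [40, [33, -31.7, 0], [0, 0, 0]],
    [40, [33, -31.7, 0], [0, 0, 0]],
    [40, [33, -31.7, 0], [0, 0, 0]],
    [40, [33, -31.7, 0], [0, 0, 0]],
    [40, [33, -31.7, 0], [0, 0, 0]],
    [40, [33, -31.7, 0], [0, 0, 0]],
    [40, [33, -31.7, 0], [0, 0, 0]],
    [40, [33, -31.7, 0], [0, 0, 0]]
  ]
}}

```text
clock: 2.5
eef_pos: [530.0, 112.4, 231.5]
tcp_rot: [3.141, -0.0, 0.426]
contact_force: [0.5, -0.3, -0.3]
opening: 0.467
```

Emit:
{"fn": "servo_tool", "kwargs": {
  "rows": [
    [40, [0, 0, 0], [0, 0, 9]],
    [40, [0, 0, 0], [0, 0, 9]],
    [40, [0, 0, 0], [0, 0, 9]],
    [40, [0, 0, 0], [0, 0, 9]],
    [40, [0, 0, 0], [0, 0, 8.5]],
    [40, [0, 0, 0], [0, 0, 0]]
  ]
}}

```text
clock: 3.25
eef_pos: [529.5, 110.8, 231.4]
tcp_rot: [-3.141, -0.0, -0.35]
contact_force: [0.3, -0.8, -0.4]
opening: 0.47
```

Emit:
{"fn": "servo_tool", "kwargs": {
  "rows": [
    [40, [0, 0, 30], [0, 0, 0]],
    [40, [0, 0, 30], [0, 0, 0]],
    [40, [0, 0, 30], [0, 0, 0]],
    [40, [0, 0, 16], [0, 0, 0]],
    [40, [0, 0, 0], [0, 0, 0]]
  ]
}}

```text
clock: 3.88
eef_pos: [529.0, 110.7, 124.6]
tcp_rot: [3.141, 0.002, -0.349]
contact_force: [-0.6, 0.5, 0.5]
opening: 0.468
```

Run:
```python
from h import *
a=[]
for c,(u,v) in(("scene",(425,195)),("top",(250,150))):
    i=grab_frame(c);cv2.imwrite(f"pics/{c}1.png",i);a.append(cv2.resize(i[v-50:v+50,u-65:u+65],None,fx=6,fy=6,interpolation=cv2.INTER_CUBIC)[:, 200:600] if 0 else cv2.resize(i[v-60:v+60,u-40:u+40],None,fx=5,fy=5,interpolation=cv2.INTER_CUBIC))
cv2.imwrite("pics/pre.png",np.hstack(a));print(sense()["eef_pos"])
```

```text
[530.13500837 110.92314848 126.0956844 ]
```

View pics/pre.png

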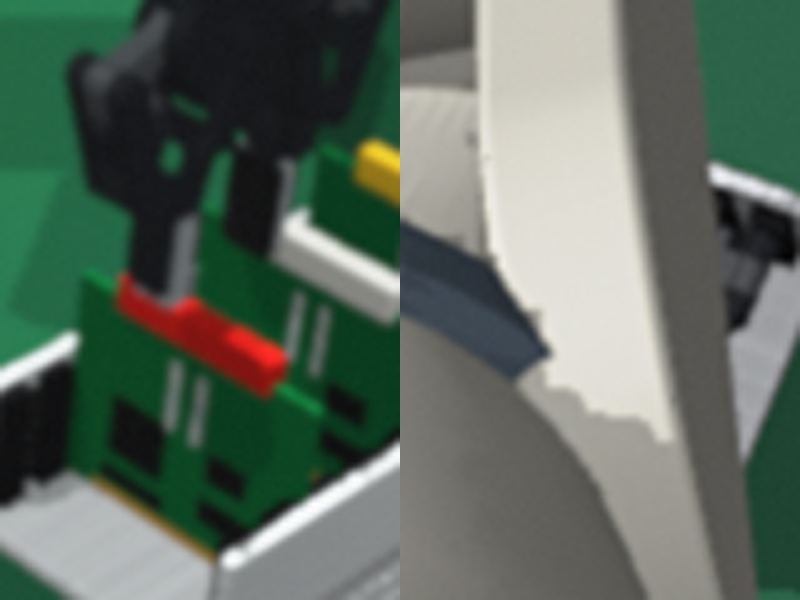

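The crop shows the near finger tip at (160,300) and the far one at (250,250), straddling the red strip, whose middle is at (205,330). I'll check the projected position before going down.

Run:
```python
from h import *
y=np.array([.343,.939,0]);x=np.array([.939,-.343,0])
c=np.array([530,110.9,126.])
for n,P in(("near",c-20*y),("far",c+20*y),("mid",c),("strip top ends",c+35*x-[0,0,18]),("",c-35*x-[0,0,18])): print(n,(w2p("scene",P)-[385,135])*5)
```

```text
near [[163.82084337 292.47661969]]
far [[242.69233884 249.77333902]]
mid [[203.73192438 270.86851529]]
strip top ends [[275.32662036 359.75184294]]
 [[123.83965133 270.19626111]]
```

Emit:
{"fn": "servo_tool", "kwargs": {
  "rows": [
    [40, [0, 0, 12], [0, 0, 0]],
    [40, [0, 0, 12], [0, 0, 0]],
    [40, [0, 0, 10], [0, 0, 0]],
    [40, [0, 0, 6], [0, 0, 0]],
    [40, [0, 0, 0], [0, 0, 0]]
  ]
}}

```text
clock: 4.6
eef_pos: [529.2, 110.7, 84.7]
tcp_rot: [3.141, 0.001, -0.351]
contact_force: [0.2, -0.0, 0.1]
opening: 0.47
```

Emit:
{"fn": "servo_tool", "kwargs": {
  "rows": [
    [20, [0, 0, 0], [0, 0, 0]],
    [12, [0, 0, 0], [0, 0, 0]],
    [0, [0, 0, 0], [0, 0, 0]],
    [0, [0, 0, 0], [0, 0, 0]],
    [0, [0, 0, 0], [0, 0, 0]],
    [0, [0, 0, 0], [0, 0, 0]]
  ],
  "force": 50
}}

```text
clock: 5.35
eef_pos: [529.9, 110.9, 85.7]
tcp_rot: [-3.141, -0.001, -0.351]
contact_force: [-1.2, 0.6, 6.2]
opening: 0.104
```

Emit:
{"fn": "servo_tool", "kwargs": {
  "rows": [
    [0, [0, 0, -5], [0, 0, 0]],
    [0, [0, 0, -10], [0, 0, 0]],
    [0, [0, 0, -12], [0, 0, 0]],
    [0, [0, 0, -12], [0, 0, 0]]
  ]
}}

```text
clock: 5.85
eef_pos: [529.6, 110.8, 125.4]
tcp_rot: [-3.141, -0.0, -0.351]
contact_force: [0.2, 0.8, -1.0]
opening: 0.103
```

Emit:
{"fn": "servo_tool", "kwargs": {
  "rows": [
    [0, [0, 0, -12], [0, 0, 0]],
    [0, [0, 0, -12], [0, 0, 0]],
    [0, [0, 0, -12], [0, 0, 0]],
    [0, [0, 0, -12], [0, 0, 0]],
    [0, [0, 0, -12], [0, 0, 0]],
    [0, [0, 0, -12], [0, 0, 0]],
    [0, [0, 0, 0], [0, 0, 0]]
  ]
}}

```text
clock: 6.72
eef_pos: [530.2, 110.9, 197.4]
tcp_rot: [-3.141, -0.002, -0.351]
contact_force: [-0.6, 0.4, -1.1]
opening: 0.107
```

Run:
```python
from h import *
a=[]
for c,(u,v) in(("scene",(425,165)),("top",(250,150))):
    i=grab_frame(c);cv2.imwrite(f"pics/{c}2.png",i);a.append(cv2.resize(i[v-75:v+75,u-100:u+100],None,fx=4,fy=4,interpolation=cv2.INTER_CUBIC))
cv2.imwrite("pics/lift.png",a[0]);s=sense();print(s["eef_pos"],s["contact_force"],s["opening"])
```

```text
[529.40252007 110.76742316 196.20783286] [ 0.35444923  0.68978919 -0.32014187] 0.10585951612145814
```

View pics/lift.png

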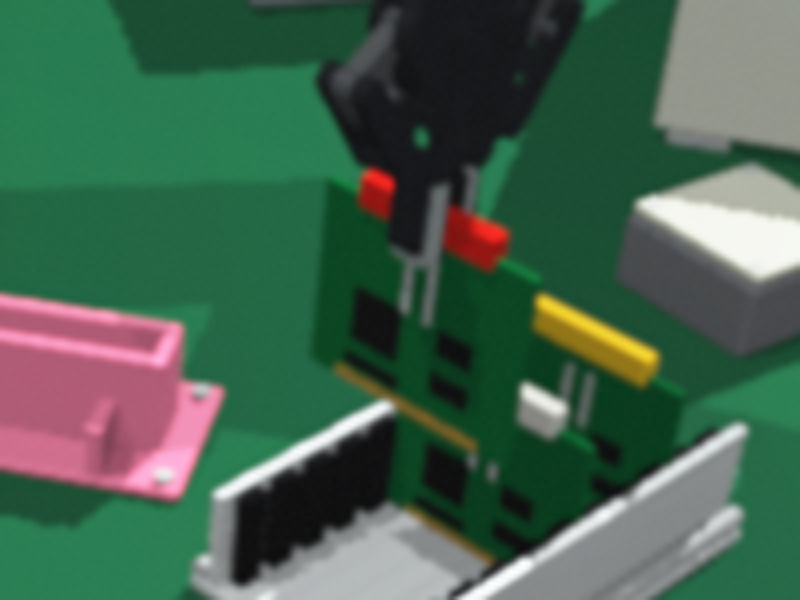

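The board came out upright at about 119 mm, and white and yellow are still seated (white strip at (540,410), yellow at (595,340) in the crop). Now the transfer.

Emit:
{"fn": "servo_tool", "kwargs": {
  "rows": [
    [0, [3, 14, 0], [0, 0, 0]],
    [0, [7, 30, 0], [0, 0, 0]],
    [0, [8, 34, 0], [0, 0, 0]],
    [0, [8, 34, 0], [0, 0, 0]],
    [0, [8, 34, 0], [0, 0, 0]],
    [0, [8, 34, 0], [0, 0, 0]],
    [0, [8, 34, 0], [0, 0, 0]],
    [0, [8, 34, 0], [0, 0, 0]]
  ]
}}

```text
clock: 7.82
eef_pos: [497.7, -143.8, 195.8]
tcp_rot: [3.141, 0.001, -0.351]
contact_force: [0.8, -0.3, -1.1]
opening: 0.106
```

Emit:
{"fn": "servo_tool", "kwargs": {
  "rows": [
    [0, [7, 30, 0], [0, 0, 0]],
    [0, [6, 20, 0], [0, 0, 0]],
    [0, [0, 0, 0], [0, 0, -6.9]],
    [0, [0, 0, 0], [0, 0, -6.9]],
    [0, [0, 0, 0], [0, 0, -6.9]],
    [0, [0, 0, 0], [0, 0, -6.9]],
    [0, [0, 0, 0], [0, 0, 0]],
    [0, [0, 0, 0], [0, 0, 0]]
  ]
}}

```text
clock: 8.82
eef_pos: [493.3, -193.7, 196.0]
tcp_rot: [-3.141, 0.001, 0.128]
contact_force: [-0.1, -0.1, -1.4]
opening: 0.104
```

Run:
```python
from h import *
s=sense();print(s["eef_pos"],s["tcp_rot"],s["contact_force"],s["opening"])
i=grab_frame("scene");cv2.imwrite("pics/scene3.png",i)
e=s["eef_pos"];a=s["tcp_rot"][2];x=np.array([np.cos(a),np.sin(a),0]);y=np.array([-x[1],x[0],0])
def box(c,a,L,W,z):
    u=np.array([np.cos(a),np.sin(a)]);v=np.array([-u[1],u[0]]);return np.array([[*(np.array(c)+i*L/2*u+j*W/2*v),z] for i,j in((1,1),(1,-1),(-1,-1),(-1,1))])
o=cv2.resize(i,None,fx=3,fy=3,interpolation=cv2.INTER_CUBIC)
for P in(box(e[:2],a,70,10,e[2]+22.3),box(e[:2],a,110,4,e[2]-77.7),box((494.3,-193),.13,140,24,61)):
    cv2.polylines(o,[(w2p("scene",P)*3+1).round().astype(int)],True,(255,255,0),1)
cv2.imwrite("pics/over.png",o[500:1100,600:1300])
```

```text
[ 493.34131963 -193.70662393  196.02506416] [-3.14140098e+00  5.24150330e-04  1.28017848e-01] [-0.07229279 -0.09356943 -1.4477106 ] 0.10356744013272895
```

View pics/over.png

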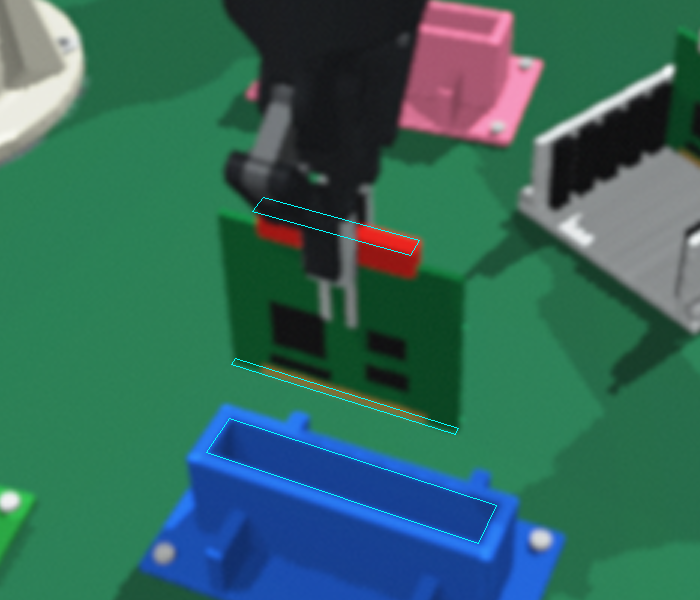

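The held board matches the projection, with its bottom edge from (235,362) to (460,432), and the blue pocket outline fits. Lowering.

Emit:
{"fn": "servo_tool", "kwargs": {
  "rows": [
    [0, [0, 0, 12], [0, 0, 0]],
    [0, [0, 0, 16], [0, 0, 0]],
    [0, [0, 0, 16], [0, 0, 0]],
    [0, [0, 0, 16], [0, 0, 0]],
    [0, [0, 0, 14], [0, 0, 0]],
    [0, [0, 0, 12], [0, 0, 0]],
    [0, [0, 0, 10], [0, 0, 0]],
    [0, [0, 0, 7], [0, 0, 0]]
  ]
}}

```text
clock: 9.88
eef_pos: [493.7, -193.4, 92.7]
tcp_rot: [-3.142, 0.0, 0.131]
contact_force: [0.7, 0.9, -1.2]
opening: 0.103
```

Emit:
{"fn": "servo_tool", "kwargs": {
  "rows": [
    [0, [0, 0, 2], [0, 0, 0]],
    [0, [0, 0, 2], [0, 0, 0]],
    [0, [0, 0, 1.5], [0, 0, 0]],
    [0, [0, 0, 1], [0, 0, 0]],
    [0, [0, 0, 0], [0, 0, 0]],
    [0, [0, 0, 0], [0, 0, 0]]
  ]
}}

```text
clock: 10.62
eef_pos: [493.8, -193.5, 86.9]
tcp_rot: [3.142, -0.0, 0.131]
contact_force: [0.2, 0.4, -1.2]
opening: 0.105
```

Emit:
{"fn": "servo_tool", "kwargs": {
  "rows": [
    [0, [0, 0, 1], [0, 0, 0]],
    [0, [0, 0, 1], [0, 0, 0]],
    [0, [0, 0, 1], [0, 0, 0]],
    [0, [0, 0, 0], [0, 0, 0]],
    [0, [0, 0, 0], [0, 0, 0]]
  ]
}}

```text
clock: 11.25
eef_pos: [493.7, -193.5, 83.8]
tcp_rot: [3.142, 0.0, 0.131]
contact_force: [0.2, -0.1, -0.6]
opening: 0.108
```

Run:
```python
from h import *
s=sense();print(s["eef_pos"],s["contact_force"],s["opening"])
```

```text
[ 493.74885673 -193.47340466   83.78916877] [ 0.15224751 -0.10100199 -0.64307519] 0.10824435990438988
```

Emit:
{"fn": "servo_tool", "kwargs": {
  "rows": [
    [0, [0, 0, 0.8], [0, 0, 0]],
    [0, [0, 0, 0], [0, 0, 0]],
    [0, [0, 0, 0], [0, 0, 0]]
  ]
}}

```text
clock: 11.62
eef_pos: [493.8, -193.6, 83.7]
tcp_rot: [3.141, -0.0, 0.131]
contact_force: [-3.1, -0.2, 9.5]
opening: 0.105
```

Contact of about 9.5 N at the expected height, so the board is on the floor. Opening gradually so it leans gently.

Emit:
{"fn": "servo_tool", "kwargs": {
  "rows": [
    [14, [0, 0, 0], [0, 0, 0]],
    [20, [0, 0, 0], [0, 0, 0]],
    [28, [0, 0, 0], [0, 0, 0]],
    [36, [0, 0, 0], [0, 0, 0]],
    [46, [0, 0, 0], [0, 0, 0]],
    [58, [0, 0, 0], [0, 0, 0]],
    [70, [0, 0, 0], [0, 0, 0]],
    [85, [0, 0, 0], [0, 0, 0]]
  ]
}}

```text
clock: 12.62
eef_pos: [493.8, -193.5, 83.0]
tcp_rot: [3.142, -0.0, 0.131]
contact_force: [0.6, -0.2, -0.4]
opening: 0.992
```

Emit:
{"fn": "servo_tool", "kwargs": {
  "rows": [
    [85, [0, 0, 0], [0, 0, 0]],
    [85, [0, 0, 0], [0, 0, 0]],
    [85, [0, 0, 0], [0, 0, 0]],
    [85, [0, 0, 0], [0, 0, 0]]
  ]
}}

```text
clock: 13.12
eef_pos: [493.7, -193.4, 83.0]
tcp_rot: [-3.142, 0.0, 0.131]
contact_force: [0.9, 0.2, -0.7]
opening: 0.99
```

Run:
```python
from h import *
s=sense();print(s["eef_pos"],s["contact_force"],s["opening"])
i=grab_frame("scene");cv2.imwrite("pics/rel.png",cv2.resize(i[190:400,210:440],None,fx=2.8,fy=2.8,interpolation=cv2.INTER_CUBIC))
```

```text
[ 493.73795772 -193.4488271    82.97477387] [ 0.89872875  0.23305398 -0.68992729] 0.9896136228206316
```

View pics/rel.png

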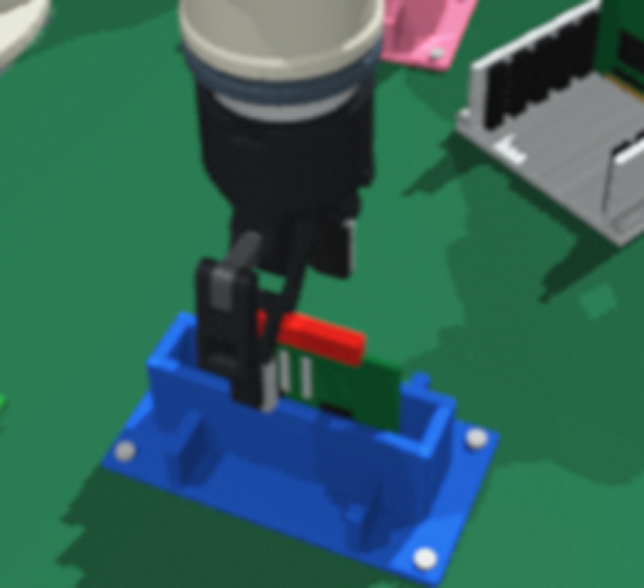

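The board stands in the pocket with its strip up at (310,337), free of the fingers, and the contact force is near zero. Retreating slowly straight up.

Emit:
{"fn": "servo_tool", "kwargs": {
  "rows": [
    [85, [0, 0, -4], [0, 0, 0]],
    [85, [0, 0, -6], [0, 0, 0]],
    [85, [0, 0, -8], [0, 0, 0]],
    [85, [0, 0, -10], [0, 0, 0]]
  ]
}}

```text
clock: 13.68
eef_pos: [493.8, -193.4, 111.7]
tcp_rot: [3.142, -0.0, 0.131]
contact_force: [-0.5, -0.4, -0.3]
opening: 0.996
```

Emit:
{"fn": "servo_tool", "kwargs": {
  "rows": [
    [85, [0, 0, -20], [0, 0, 0]],
    [85, [0, 0, -30], [0, 0, 0]],
    [85, [0, 0, -30], [0, 0, 0]],
    [85, [0, 0, -30], [0, 0, 0]],
    [85, [-30, 0, -10], [0, 0, 0]],
    [85, [-40, 0, 0], [0, 0, 0]],
    [85, [-40, 0, 0], [0, 0, 0]],
    [85, [0, 0, 0], [0, 0, 0]]
  ]
}}

```text
clock: 14.68
eef_pos: [382.5, -207.7, 231.5]
tcp_rot: [3.141, 0.0, 0.129]
contact_force: [0.8, 0.1, 0.0]
opening: 0.998
```

Run:
```python
from h import *
s=sense();print(s["eef_pos"],s["contact_force"],s["opening"])
i=grab_frame("scene");j=grab_frame("top");cv2.imwrite("pics/top9.png",j)
for t in("card_red","card_yellow","card_white"):
  for c in("scene","top"): print(t,c,[(round(b["conf"],2),c2w(c,b["centre"]).round()) for b in boxes_of(c,t)[:2]])
o=cv2.resize(i,None,fx=2,fy=2,interpolation=cv2.INTER_CUBIC)[300:880,440:1060]
cv2.imwrite("pics/end.png",o)
# strip centroid in both views -> triangulate
from scipy.optimize import least_squares
ob={}
for c,m,near in(("scene",i,(320,312)),("top",j,(430,185))):
    h=cv2.cvtColor(m,cv2.COLOR_BGR2HSV);k=(((h[...,0]<8)|(h[...,0]>172))&(h[...,1]>130)&(h[...,2]>70)).astype(np.uint8)
    n,l,st,ct=cv2.connectedComponentsWithStats(k)
    if n>1:
        b=1+np.argmin(np.hypot(*(ct[1:]-near).T)+1e3*(st[1:,4]<60));ob[c]=ct[b];print(c,ct[b].round(1),st[b])
r=least_squares(lambda x:np.r_[tuple((w2p(c,x)[0]-ob[c]) for c in ob)],[494,-193,95]);d=r.x[:2]-[494.3,-193]
print("strip",r.x.round(1),r.fun.round(1),"in cradle",round(d@[np.cos(.13),np.sin(.13)],1),round(d@[-np.sin(.13),np.cos(.13)],1))
```

```text
[ 382.52833184 -207.71782166  231.54983711] [0.8225799  0.07976441 0.0477703 ] 0.9977330677763424
card_red scene [(0.58, array([ 496., -194.,   78.]))]
card_red top [(0.95, array([ 495., -196.,   79.]))]
card_yellow scene [(0.97, array([589., 231.,  78.]))]
card_yellow top [(0.87, array([576., 231.,  77.]))]
card_white scene [(0.88, array([553., 173.,  66.])), (0.27, array([ 494., -194.,   78.]))]
card_white top [(0.77, array([554., 171.,  68.]))]
scene [315.6 307.5] [292 296  48  24 560]
top [438.7 178.1] [434 156  11  44 320]
strip [ 494.  -192.8   98.9] [-0.8  0.1 -0.5 -0.8] in cradle -0.3 0.2
```

View pics/end.png

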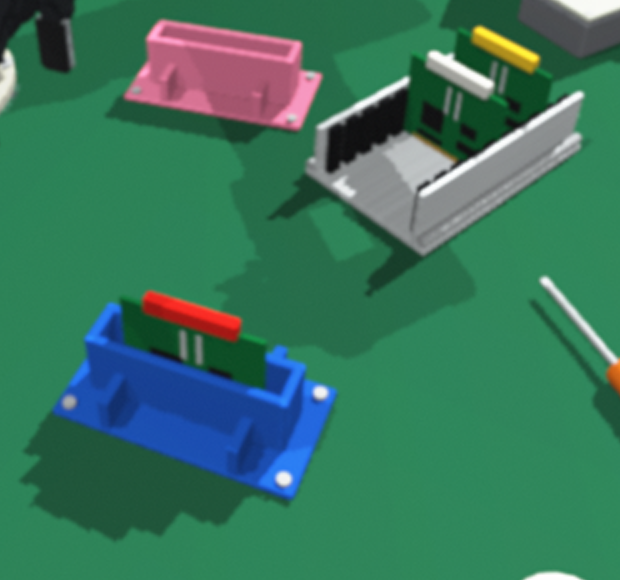

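```bash
python3 -c "
from rig import *
print(sign_off())"
```

```text
the job is handed in; nothing more can be done
None
```

I drew the red-strip board straight up out of the rack and lowered it into the blue cradle's pocket until the wrist felt about 9.5 N from the floor. I then opened the fingers gradually, retreated clear and handed the job in at about 15 s of the 43 s. `sign_off()` reports no verdict, so the outcome rests on my own checks.

**Red board:** its strip centre is at (494.0, -192.8, 98.9) mm, 0.3 mm from the pocket centre. The height fits a board standing nearly upright with its bottom edge on the 6 mm floor.

**Other boards:** by the network's readings, the yellow and white boards moved about 13 mm at most. The largest reading is the white board in the scene view, where its visible surface changed once the red board was gone. The final picture shows both still seated.

**Contact:** measured force on the gripper was about 0.8 N, near the sensor noise, with the arm well away from the board.

**Disagreements:**
- **Strip yaw:** the single-strip fits from the two cameras differed (-0.33 and -0.43 rad). I used about -0.35, from the line through the strip centres and the strip directions in the top view.
- **False detection:** the network gave one low-confidence (0.27) "white board" at the cradle; it is the red board.

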